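# Level and bolt the culture-plate tilter

## Task

The sprung blue tray of the culture-plate tilter is tipped up. Press it gently down until it lies level on the rubber bumper of its yellow catch, then, keeping it down, slide its bolt by the red knob fully home into the catch and let go, so that the tray stays level by itself. Do not force the bumper or the catch, do not lean on the culture plate, and leave the bottle, tube rack and beaker where they stand.

Things in the scene. Friction and masses are not known exactly. Their poses are not given: they have to be found in the camera images.
- tilter: Plate tilter: fixed white base 230 x 270 x 12 mm on the bench. Origin on the bench under the base (its x runs from -120 to +110, y from -125 to +145 mm); z up, x from the tray's free edge towards the hinge, y along the hinge line. Positions called 'in the tilter frame' are in this frame, in mm, with the tray level.
- hinge (a point): Middle of the tray's hinge line, at (90, 0, 55) in the tilter frame. A point at (-a, h) in (x, z) from the hinge line with the tray level moves to (-a cos q + h sin q, a sin q + h cos q) at tray angle q.
- tray (a joint): Angle q (rad) of the blue tray (185 x 160 x 8 mm): 0 level, positive = free (-x) edge up, about 0.3 to 0.43 at the start. A hinge spring raises it: pressing down at the knob takes about 1 N at first, rising evenly (0.15 N per mm) to 8 to 11 N near level, where the bumper stops it.
- bumper_top (a point): Nominal top of the black rubber bumper (14 mm wide) under the tray, at (-65, 65, 51) in the tilter frame; the tray would touch it exactly level. Its true height differs by up to 3.5 mm either way and is not in this reading: feel for the sudden stiffening, 8 N per mm. Only with the tray resting on it (up to about 10 N on it) does the bolt face the slot.
- bolt (a joint): Travel (m) of the bolt, a flat steel bar 12 mm wide, 6 mm high, sliding to the tilter's +y in low guides on the tray: 0 drawn, 0.030 fully home at its end stop, 0 to 0.006 at the start. About 1.5 N to slide; stays where left. Its nose reaches the slot at 0.010 and butts against the catch there unless the tray lies on the bumper.
- knob (a point): Centre of the bolt's red knob: a cylinder 24 mm in diameter, 22 mm long, axis along the tilter's y, flat ends, on a 10 mm stem, 40 mm above the tray's upper face. At (-65, 0, 99) in the tilter frame with the bolt drawn, 155 mm before the hinge line and 44 mm above it; tilts with the tray. Culture plate edge 46 mm away towards the hinge.
- slot (a point): Nominal centre of the mouth of the catch's slot, 8.4 mm high, open towards the tray (-y), at (-65, 95, 62.5) in the tilter frame. Bumper and slot share one head set by a screw, so the true slot is off in height by the same unknown amount (up to 3.5 mm) as the bumper. The bolt's centre line is 36 mm below the knob's centre.
- catch: Catch at the tray's +y side: dark foot 34 x 30 x 12 mm carrying a yellow head 22 x 24 mm, top 75 mm above the bench, with the slot, and an arm under the tray with the bumper. Origin under the foot at (-65, 110, 12) in the tilter frame. Delicate: it must never take more than 20 N.
- culture_plate: Clear culture plate 86 x 128 x 17 mm clipped to the tray near the hinge. Origin under its middle, on the tray's upper face. Not to be pressed on.
- media_bottle: Amber bottle with blue cap, 64 mm in diameter, 150 mm high, loose. Origin at the middle of its foot, z up.
- tube_rack: Blue rack 75 x 130 x 45 mm with capped tubes to 65 mm height, loose. Origin under its middle, z up.
- beaker: Glass beaker 70 mm in diameter, 95 mm high, loose. Origin under its middle, z up.

How it is judged:
By the outcome, as a careful person would: the job done as asked, in the order asked, and still so for the second after the job is handed in, with the robot touching nothing.
It also fails if it takes over 67 s, if anything falls off the work surface, if the arm or the gripper's body presses on something with over 40 N, if the wrist force passes 120 N, or if a joint passes its speed limit or range.

## Robot

A 7-joint arm with a two-finger parallel gripper is mounted at the origin on the work surface. World frame = base frame: x ahead of the robot, y to its left, z up, the work surface at z = 0. Lengths are in mm, angles in rad, forces in N, time in s.
With the tool pointing down it reaches from about 400 to 925 mm from the base axis. Payload 5.6 kg.
Tool frame: the origin (TCP) lies midway between the tips of the shut fingers; the grasp point (between the pads) lies 19 mm behind it; x points along the fingers, y is the direction in which the jaws open and shut, and the axes are right-handed (so a half turn about x gives the same grasp; the last joint's range is limited). The gripper opens to 85 mm and grips with 20 to 120 N. Pads are 22 mm wide; open, the fingers measure 114 mm over their backs; the gripper's body (76 mm by 85 mm) begins 54 mm behind the grasp point. The pads swing forward as they close: fully open they stand 13 mm farther back than shut.
Start: joints at [1.291, 0.468, -0.012, 1.603, 0.006, 1.071, -0.056], TCP at [152.443, -631.878, 231.29] pointing down, gripper open.
Joint ranges: [-2.53, 2.53], [-0.31, 2.02], [-1.57, 1.55], [0.28, 2.44], [-1.29, 4.43], [0.15, 1.84], [-2.92, 2.92]. Speed limits (rad/s): [2.57, 2.57, 3.14, 3.14, 3.14, 3.14, 3.14].

## Interface

Orientations are given as a unit quaternion [w, x, y, z].
In Python, from station import arm gives the robot as it stands. The module is installed in compiled form; this text tells all that it offers.
- The arm moves only by the tool send_rows, never from a script. Its argument "steps" is a list that holds one entry, the list of rows, each a list of 5 numbers: the shift along the tool's x, y, z in m, then the turn about the tool's x in degrees, then the gripper command: -1 is fully open, 1 is shut, values between are in proportion. A call has 1 to 20 rows; each row is the pose to reach, as a shift and turn from the pose commanded when the call began, along the tool's axes at that moment; what a row does not reach only later rows make up. A row lasts 1/12 s, in which the tool goes at most 41.7 mm and 7.16 degrees, less where a joint would pass 70% of its speed; a pose out of reach is approached as far as the arm can. A call with a gripper value outside its range is refused whole. The fingers move at their own pace and stop on an object; the grip force is fixed at half the most. Time passes only in rows, so rows that repeat a pose let the fingers close. It gives the time, the measured TCP pose, the force and the opening at its end, in the units of the state.
- arm.get_obs(): the state, without advancing time (a new reading comes with each control period).
- arm.grab_frame(name): name is "scene" or "side" or "wrist"; returns a dict with "img" (384x512x3 uint8, red, green, blue), "camera_matrix" (3x3 intrinsics, pixels), "position" and "orientation" of the camera in the world. Camera axes: x right, y up, looking along -z (the intrinsics and any distortion apply to the point x, -y, -z); pixel columns grow to the right and rows downward; lengths in mm; the calibration is good to about 2 mm. The wrist camera is an equidistant fisheye: a pixel r from the principal point sees the ray r / f radians off the axis. A picture is of the moment at which its call begins. There is no depth.
- arm.job_done(): hands the job in, once; it reports no verdict.
Trained networks look in the newest picture that a camera, given by its name, has taken for a name from the list of things; names that differ only in an ending like _2 or _b are one class to them, and where a whole thing is asked for, a point or a joint stands for the part that bears it (a point fixed in the world has none). Each returns a list of dicts, best first, with "confidence" (0 to 1); they miss things now and then, are a little off and sometimes report something else, mostly with a low value. They report only what shows in the picture. A call takes as long as a camera call.
- arm.search_frame(camera, name): "extent" ([centre column, centre row, width, height] in pixels, round what is visible of it).
- arm.regions_of(camera, name): "pixels" (384x512 bool, what is visible of it) and "extent" ([centre column, centre row, width, height] in pixels, round what is visible of it).
The state is a dict: "time_s": time; "joint_positions": joint angles; "joint_vel": joint speeds; "effort": joint torques, N m; "eef_pos": TCP position; "orientation": TCP orientation; "force": force on the tool from outside, world axes, zero at the start; "moment": the same for the moment, N m; "finger_gap": opening from 0.0 (shut) to 1.0 (fully open).
Only numpy, scipy, OpenCV 4.12 (cv2) and the standard library are available. Lean on these libraries where they do the work, as an engineer would, in place of code of your own. Each camera call takes 0.05 s, during which the arm holds its last target.

## Working session

There is one attempt and no reset: what is moved stays moved. The work goes in short steps, Python scripts to look and compute and a tool call to move; the robot and the scene stay as the last step left them, time stands still between calls to the robot, and variables do not carry over. Pictures are saved under pics/ and viewed, and the job is handed in when it is done.

Besides the shell and the picture viewer there is one more tool, called as a command line: name --argument value ..., lists and objects as JSON in quotes. send_rows: Moves the arm, as the interface text tells. Its arguments: {"type":"object","properties":{"steps":{"type":"array","items":{"type":"array","items":{"type":"array","items":{"type":"number"}}}}},"required":["steps"]}

```bash
mkdir -p pics; python3 - <<'E'
from station import arm
import cv2,pickle
print(arm.get_obs())
d={}
for c in ["scene","side","wrist"]:
    f=arm.grab_frame(c); d[c]=f
    cv2.imwrite(f"pics/{c}0.png",f["img"][:,:,::-1])
    print(c,f["camera_matrix"],f["position"],f["orientation"],[k for k in f])
    for n in ["tilter","tray","bolt","knob","catch","culture_plate","media_bottle","tube_rack","beaker"]:
        r=arm.search_frame(c,n)
        print(n,[( [round(float(x),1) for x in q["extent"]],round(q["confidence"],2)) for q in r[:2]])
pickle.dump(d,open("f0.pkl","wb"))
E
```

```text
{'time_s': 0.0, 'joint_positions': array([ 1.29101653,  0.46838228, -0.01161375,  1.60366516,  0.00599221,
        1.07138893, -0.05629645]), 'joint_vel': array([-0.00046578, -0.00057988, -0.00025671, -0.00049192, -0.00033753,
        0.00016928, -0.0004862 ]), 'effort': array([-8.89338862e-04, -5.32384694e+01,  2.08867824e-02, -2.51303995e+01,
        1.14684578e-02,  7.65898760e-03, -7.40468039e-06]), 'eef_pos': array([ 152.27837743, -631.31702391,  230.31782335]), 'orientation': array([-0.08287072, -0.70204365, -0.08412892,  0.7022745 ]), 'force': array([0.3463052, 0.2583589, 0.3525007]), 'moment': array([0.02573062, 0.0168993 , 0.04140309]), 'finger_gap': 1.002389898256084}
scene [[367.97017543   0.         256.22215009]
 [  0.         367.97017543 186.39547779]
 [  0.           0.           1.        ]] [1080.97137205 -224.8722123   974.48748855] [0.82669518 0.24487915 0.135211   0.48818774] ['img', 'camera_matrix', 'position', 'orientation']
tilter [([267.6, 189.2, 111.5, 96.4], 0.92), ([267.5, 179.4, 76.3, 74.1], 0.55)]
tray [([267.1, 180.4, 73.1, 72.1], 0.79)]
bolt [([267.1, 
[... 839 characters left out ...]
7], 0.6)]
knob [([264.0, 214.8, 19.4, 42.3], 0.74)]
catch [([260.9, 256.8, 21.9, 30.1], 0.65)]
culture_plate [([240.4, 205.2, 51.4, 43.1], 0.95)]
media_bottle [([189.5, 201.6, 25.2, 53.3], 0.62)]
tube_rack [([290.8, 163.7, 36.7, 43.3], 0.72)]
beaker [([258.9, 257.3, 19.4, 30.6], 0.73), ([194.0, 304.9, 31.8, 43.1], 0.57)]
wrist [[297.31863964   0.         256.75739501]
 [  0.         297.31863964 190.25955446]
 [  0.           0.           1.        ]] [ 217.12985732 -616.69822392  373.27995354] [ 0.77878945 -0.1048185   0.08344599 -0.61281061] ['img', 'camera_matrix', 'position', 'orientation']
tilter []
tray []
bolt []
knob []
catch []
culture_plate []
media_bottle []
tube_rack []
beaker []
```

```bash
python3 - <<'E'
import cv2
a=cv2.imread("pics/scene0.png");b=cv2.imread("pics/side0.png")
cv2.imwrite("pics/s1.png",cv2.resize(a[110:270,150:380],None,fx=3.4,fy=3.4,interpolation=cv2.INTER_CUBIC))
cv2.imwrite("pics/s2.png",cv2.resize(b[130:340,150:330],None,fx=2.8,fy=2.8,interpolation=cv2.INTER_CUBIC))
E
```

```text
(no output)
```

View pics/s1.png

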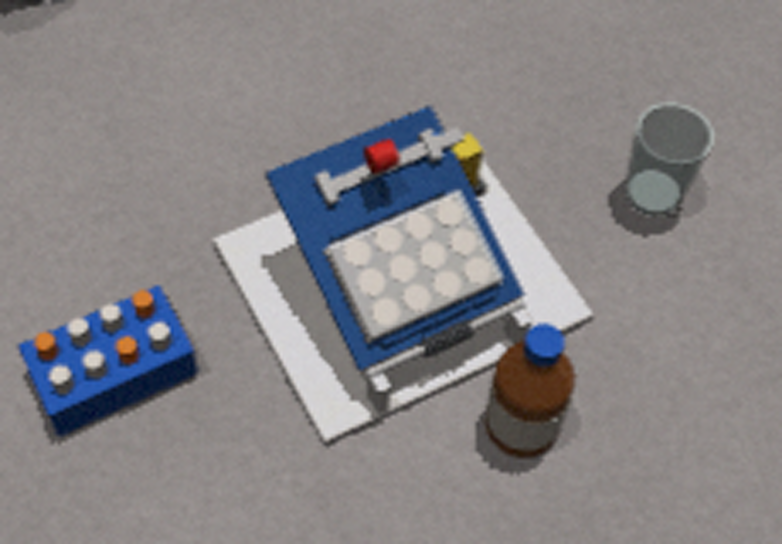

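View pics/s2.png

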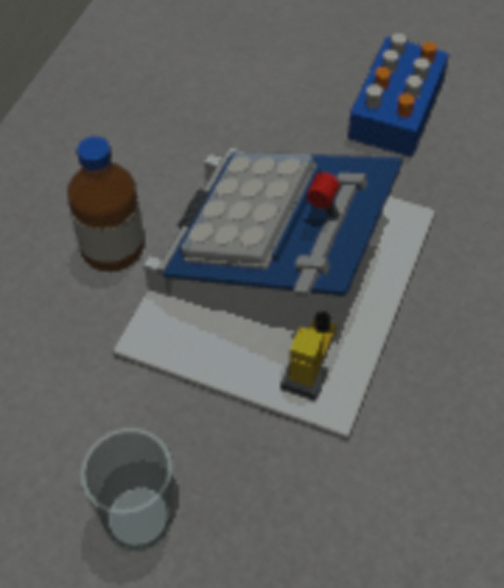

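View pics/scene0.png

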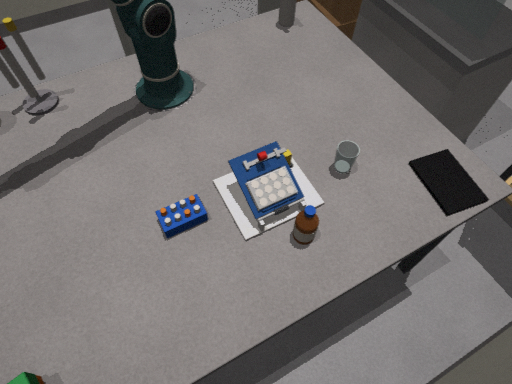

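```bash
cat > h.py <<'E'
import numpy as np
from scipy.spatial.transform import Rotation as R
from scipy.optimize import least_squares
import pickle,cv2
def rot(q): return R.from_quat([q[1],q[2],q[3],q[0]])
def proj(f,P):
    P=np.atleast_2d(P); c=rot(f["orientation"]).inv().apply(P-f["position"])
    K=f["camera_matrix"]; return np.c_[K[0,2]+K[0,0]*c[:,0]/-c[:,2], K[1,2]-K[1,1]*c[:,1]/-c[:,2]]
def T2W(p,X):
    x,y,th=p; X=np.atleast_2d(X); c,s=np.cos(th),np.sin(th)
    return np.c_[x+c*X[:,0]-s*X[:,1], y+s*X[:,0]+c*X[:,1], X[:,2]]
def tr(a,h,y,q): return [90-a*np.cos(q)+h*np.sin(q), y, 55+a*np.sin(q)+h*np.cos(q)]
def red(img):
    hsv=cv2.cvtColor(img,cv2.COLOR_RGB2HSV)
    return (((hsv[...,0]<8)|(hsv[...,0]>172))&(hsv[...,1]>170)&(hsv[...,2]>60)).astype(np.uint8)
def redc(img):
    n,l,st,ce=cv2.connectedComponentsWithStats(red(img)); i=1+np.argmax(st[1:,4]); return ce[i],st[i]
E
python3 - <<'E'
from h import *
d=pickle.load(open("f0.pkl","rb"))
kr={}
for c in ["scene","side"]:
    m=red(d[c]["img"]); n,l,st,ce=cv2.connectedComponentsWithStats(m)
    for i in range(1,n):
        if st[i,4]>15: print(c,st[i],ce[i])
    x0,x1,y0,y1=(220,310,130,200) if c=="scene" else (230,300,160,260)
    mm=np.zeros_like(m); mm[y0:y1,x0:x1]=m[y0:y1,x0:x1]; ys,xs=np.nonzero(mm); kr[c]=[xs.mean(),ys.mean()]
print(kr)
S=d["scene"];D=d["side"]
def res(v,full=False):
    p=v[:3];q,s=v[3:5]
    o=[]
    o.append(proj(S,T2W(p,[[-120,-125,12],[110,-125,12],[110,145,12]]))-[[212.9,180.9],[246.2,240],[324.1,202.9]])
    o.append(proj(D,T2W(p,[[-120,-125,12],[-120,145,12],[110,145,12]]))-[[305,204.6],[274.6,285.4],[191.4,255.4]])
    k=T2W(p,[tr(155,44,s,q)])
    o.append(1.5*(proj(S,k)-kr["scene"])); o.append(1.5*(proj(D,k)-kr["side"]))
    t=T2W(p,[tr(185,4,-80,q),tr(185,4,80,q)])
    o.append(proj(S,t)-[[228.2,160.9],[277.1,141.2]])
    o.append(proj(D,t)-[[293.5,186.4],[274.3,233.9]])
    if full: return [np.round(x,1).tolist() for x in o]
    return np.concatenate(o).ravel()
best=None
for th in np.arange(-3,3.2,.5):
    r=least_squares(res,[600,-250,th,.35,3],loss="soft_l1")
    if best is None or r.cost<best.cost: best=r
print(best.x,best.cost); print(res(best.x,True))
k=T2W(best.x[:3],[tr(155,44,best.x[4],best.x[3])]);print("knob",k)
# 2-view knob triangulation
def f(P): return np.r_[(proj(S,P)-kr["scene"])[0],(proj(D,P)-kr["side"])[0]]
r=least_squares(f,k[0]);print(r.x,r.fun)
np.save("fit.npy",best.x)
E
```

```text
scene [258 151   9  10  57] [261.71929825 155.40350877]
side [260 192  11  10  68] [265.35294118 196.07352941]
{'scene': [np.float64(261.719298245614), np.float64(155.40350877192984)], 'side': [np.float64(265.3529411764706), np.float64(196.0735294117647)]}
[5.86425015e+02 9.91826405e+01 7.53784777e+01 3.70770653e-01
 3.03377985e+00] 9.901284240009282
[[[-1.2, -1.4], [-1.0, -0.6], [0.4, -1.5]], [[0.7, -0.2], [0.6, 0.5], [-1.5, 0.3]], [[-0.7, 0.6]], [[0.1, 1.7]], [[0.1, 0.6], [-0.1, 0.3]], [[-2.0, -1.1], [-3.3, -0.4]]]
knob [[547.96761448 102.97649161 152.17187206]]
[548.92536888 102.93861387 155.69532333] [-0.26465519 -0.14951234 -0.24251335  0.09953343]
```

```bash
python3 - <<'E'
from h import *
r=rot([-0.08287072, -0.70204365, -0.08412892,  0.7022745]);M=r.as_matrix();print(np.round(M,3))
print(M.T@np.array([549-152,103+632,-0]))
E
```

```text
[[-0.001  0.235 -0.972]
 [ 0.002 -0.972 -0.235]
 [-1.    -0.002  0.   ]]
[   1.05822611 -621.39593582 -558.30096821]
```

send_rows --steps '[[[-0.03, -0.02, -0.02, 0, -1], [-0.03, -0.05, -0.045, 2, -1], [-0.03, -0.08, -0.072, 4, -1], [-0.03, -0.11, -0.099, 6, -1], [-0.03, -0.14, -0.126, 8, -1], [-0.03, -0.17, -0.153, 10, -1], [-0.03, -0.2, -0.18, 12, -1], [-0.03, -0.23, -0.207, 14, -1], [-0.03, -0.26, -0.234, 14.7, -1], [-0.03, -0.29, -0.261, 14.7, -1], [-0.03, -0.32, -0.288, 14.7, -1], [-0.03, -0.35, -0.315, 14.7, -1], [-0.03, -0.38, -0.342, 14.7, -1], [-0.03, -0.41, -0.369, 14.7, -1], [-0.03, -0.44, -0.396, 14.7, -1], [-0.03, -0.47, -0.423, 14.7, -1], [-0.03, -0.5, -0.45, 14.7, -1], [-0.03, -0.53, -0.477, 14.7, -1], [-0.03, -0.55, -0.495, 14.7, -1], [-0.03, -0.56, -0.503, 14.7, -1]]]'

```text
time_s: 3.17
eef_pos: [511.4, 35.0, 261.6]
orientation: [-0.006, 0.708, -0.004, -0.707]
force: [0.5, -0.1, -0.0]
finger_gap: 1.0
```

```bash
python3 - <<'E'
from station import arm
from h import *
o=arm.get_obs();M=rot(o["orientation"]).as_matrix();print(o["eef_pos"],np.round(M,3),o["force"])
f=arm.grab_frame("wrist");pickle.dump(f,open("w1.pkl","wb"))
print(f["position"],f["orientation"],np.round(rot(f["orientation"]).as_matrix(),3),redc(f["img"]))
cv2.imwrite("pics/w1.png",f["img"][:,:,::-1])
E
```

```text
[511.44496291  34.95420416 261.59595627] [[ 0.001 -0.015 -1.   ]
 [ 0.002 -1.     0.015]
 [-1.    -0.002 -0.001]] [ 0.47959643 -0.096768   -0.04009461]
[577.79226173  33.06852419 403.67050836] [-0.69595342  0.09237936 -0.09635761  0.70557077] [[-0.014  0.964  0.264]
 [-1.    -0.013 -0.007]
 [-0.004 -0.265  0.964]] (array([177.42180775, 148.46484935]), array([163, 136,  30,  26, 697], dtype=int32))
```

View pics/w1.png

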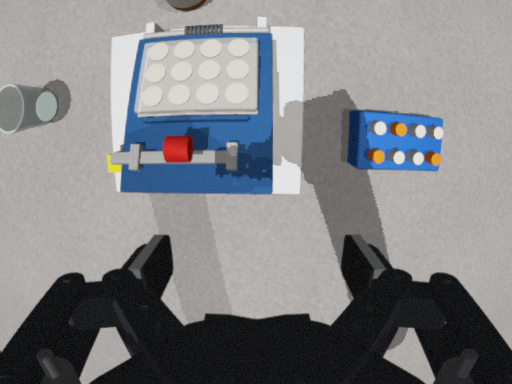

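```bash
cat >> h.py <<'E'
def projf(f,P):
    P=np.atleast_2d(P); c=rot(f["orientation"]).inv().apply(P-f["position"])
    K=f["camera_matrix"]; v=np.c_[c[:,0],-c[:,1]]; n=np.linalg.norm(v,axis=1); t=np.arctan2(n,-c[:,2])
    return np.array([K[0,2],K[1,2]])+v/n[:,None]*(K[0,0]*t)[:,None]
E
python3 - <<'E'
from h import *
d=pickle.load(open("f0.pkl","rb"));W=pickle.load(open("w1.pkl","rb"))
S=d["scene"];D=d["side"]
kr={"scene":[261.72,155.4],"side":[265.35,196.07]}
# wrist crop
im=W["img"][:,:,::-1]; cv2.imwrite("pics/w1c.png",cv2.resize(im[15:205,95:315],None,fx=3,fy=3,interpolation=cv2.INTER_CUBIC))
def knobpts(p,q,s,cam):
    # visible surface points of cylinder, in tilter frame
    pts=[]
    for ph in np.linspace(0,2*np.pi,48,endpoint=False):
        for y in np.linspace(-11,11,9): pts.append(([155-0,44],ph,y,12))
    return pts
def kvis(p,q,s,campos):
    P=[];Nn=[];c,sn=np.cos(q),np.sin(q)
    k=np.array(tr(155,44,s,q))
    for ph in np.linspace(0,2*np.pi,40,endpoint=False):
        n=np.array([np.cos(ph),0,np.sin(ph)])
        for y in np.linspace(-10,10,9): P.append(k+12*n+[0,y,0]);Nn.append((n,1))
    for sg in (-1,1):
        for r in (3,6,9):
            for ph in np.linspace(0,2*np.pi,int(4*r),endpoint=False):
                P.append(k+[r*np.cos(ph),11*sg,r*np.sin(ph)]);Nn.append((np.array([0,sg,0.]),1))
    return np.array(P),np.array([n for n,_ in Nn])
def hullc(P,N,p,f,pf):
    Pw=T2W(p,P); 
    px=pf(f,Pw).astype(np.float32); h=cv2.convexHull(px); m=cv2.moments(h); return np.array([[m["m10"]/m["m00"],m["m01"]/m["m00"]]])
def res(v,full=False):
    p=v[:3];q,s=v[3:5]; o=[]
    o.append(proj(S,T2W(p,[[-120,-125,12],[110,-125,12],[110,145,12]]))-[[212.9,180.9],[246.2,240],[324.1,202.9]])
    o.append(proj(D,T2W(p,[[-120,-125,12],[-120,145,12],[110,145,12]]))-[[305,204.6],[274.6,285.4],[191.4,255.4]])
    o.append(projf(W,T2W(p,[[110,-125,12],[-120,-125,12],[110,145,12]]))-[[304,28],[300,193.5],[111,38]])
    P,N=kvis(p,q,s,None)
    o.append(2*(hullc(P,N,p,S,proj)-kr["scene"])); o.append(2*(hullc(P,N,p,D,proj)-kr["side"])); o.append(2*(hullc(P,N,p,W,projf)-[177.42,148.46]))
    t=T2W(p,[tr(v[5],4,-80,q),tr(v[5],4,80,q)])
    o.append(proj(S,t)-[[228.2,160.9],[277.1,141.2]])
    o.append(proj(D,t)-[[293.5,186.4],[274.3,233.9]])
    o.append(projf(W,t)-[[272.5,193],[122,191]])
    if full: return [np.round(x,1).tolist() for x in o]
    return np.concatenate(o).ravel()
r=least_squares(res,[586,99,-.02,.37,3,185],loss="soft_l1",diff_step=1e-4,x_scale=[10,10,.1,.1,3,5])
print(r.x,r.cost,res(r.x,True)); np.save("fit.npy",r.x)
q=r.x[3]
for qq in (q,0): print(qq,"knob",T2W(r.x[:3],[tr(155,44,r.x[4],qq)]))
J=r.jac;print("sd",np.sqrt(np.diag(np.linalg.inv(J.T@J))))
E
```

```text
[ 5.86745754e+02  9.80580627e+01 -2.12041665e-02  3.60411345e-01
  4.80906056e+00  1.89665968e+02] 15.201867619803311 [[[-1.4, -1.3], [-1.4, -0.3], [0.1, -1.2]], [[0.7, -0.5], [0.5, 0.1], [-1.5, -0.2]], [[0.0, -2.5], [0.6, 0.6], [-0.9, -1.9]], [[-0.7, 0.8]], [[0.4, 3.6]], [[-0.0, 0.0]], [[-0.9, -0.5], [-1.1, -0.6]], [[-0.1, -0.8], [-1.2, -0.1]], [[0.0, -0.4], [-3.2, 0.2]]]
0.36041134529479724 knob [[547.33207228 103.70406409 150.83525381]]
0 knob [[521.86233015 104.2442097   99.        ]]
sd [0.82977103 0.61633515 0.00443006 0.01056864 0.87244362 0.94948536]
```

View pics/w1c.png

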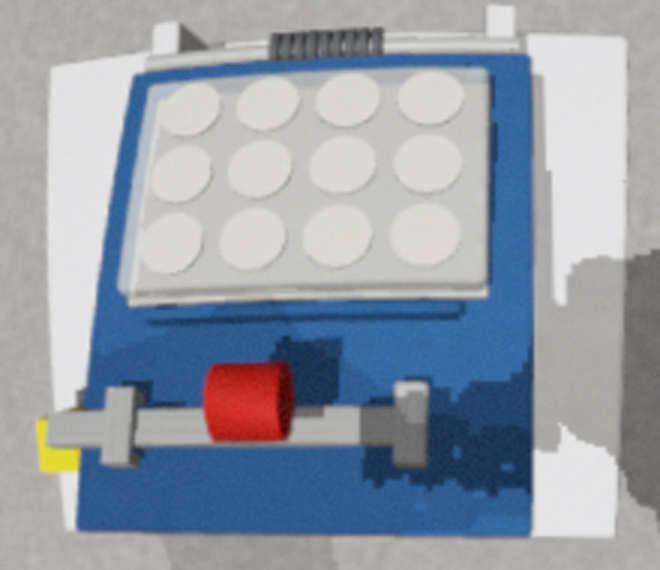

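send_rows --steps '[[[0.0, -0.02, -0.01, 0.3, -1], [0.0, -0.04, -0.02, 0.3, -1], [0.01, -0.06, -0.03, 0.3, -1], [0.03, -0.069, -0.0355, 0.3, -1], [0.05, -0.069, -0.0355, 0.3, -1], [0.06, -0.069, -0.0355, 0.3, -1], [0.06, -0.069, -0.0355, 0.3, -1], [0.06, -0.069, -0.0355, 0.3, -1]]]'

```text
time_s: 3.88
eef_pos: [546.8, 97.9, 201.3]
orientation: [0.009, -0.707, 0.009, 0.707]
force: [-0.4, -0.2, 0.4]
finger_gap: 1.002
```

```bash
python3 - <<'E'
from station import arm
from h import *
o=arm.get_obs();M=rot(o["orientation"]).as_matrix();print(o["eef_pos"],np.round(M,4),o["force"])
f=arm.grab_frame("wrist");pickle.dump(f,open("w2.pkl","wb"))
c,st=redc(f["img"]);print(f["position"],c,st)
cv2.imwrite("pics/w2.png",f["img"][:,:,::-1])
K=f["camera_matrix"]
for z in (148,152,156):
    def g(P): return projf(f,[[P[0],P[1],z]])[0]-c
    print(z,least_squares(g,[548,103]).x)
E
```

```text
[546.79979556  97.88998041 201.25145118] [[-8.000e-04 -2.610e-02 -9.997e-01]
 [-5.000e-04 -9.997e-01  2.610e-02]
 [-1.000e+00  5.000e-04  8.000e-04]] [-0.4448337  -0.18979227  0.44493423]
[613.444008    95.6029681  343.19294974] [247.96975425 208.45463138] [ 232  192   33   34 1058]
148 [546.51924473 103.63523615]
152 [547.89070335 103.47063455]
156 [549.26216196 103.30603295]
```

View pics/w2.png

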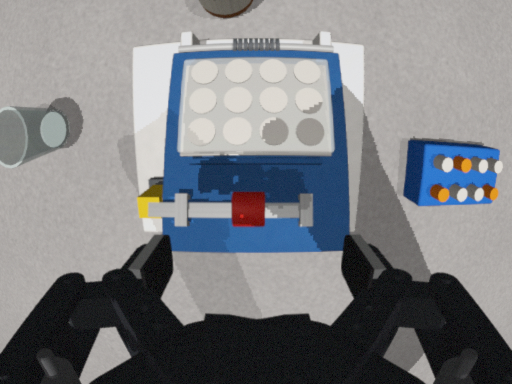

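send_rows --steps '[[[0.0, -0.0056, -0.001, 0, -1], [0.01, -0.0056, -0.001, 0, -1], [0.025, -0.0056, -0.001, 0, -1], [0.04, -0.0056, -0.001, 0, -1], [0.055, -0.0056, -0.001, 0, -1], [0.066, -0.0056, -0.001, 0, -1], [0.066, -0.0056, -0.001, 0, -1], [0.066, -0.0056, -0.001, 0, -1]]]'

```text
time_s: 4.6
eef_pos: [547.9, 104.4, 135.0]
orientation: [0.009, -0.707, 0.009, 0.707]
force: [-0.1, -0.3, 1.5]
finger_gap: 1.004
```

```bash
python3 - <<'E'
from station import arm
from h import *
o=arm.get_obs();M=rot(o["orientation"]).as_matrix();print(o["eef_pos"],np.round(M,4),o["force"])
f=arm.grab_frame("wrist");g=arm.grab_frame("side");pickle.dump(f,open("w3.pkl","wb"))
c,st=redc(f["img"]);print(f["position"],c,st)
for z in (150,154):
    print(z,least_squares(lambda P:projf(f,[[P[0],P[1],z]])[0]-c,[548,103]).x)
a=f["img"][:,:,::-1];b=cv2.resize(g["img"][130:340,150:330,::-1],None,fx=384/210,fy=384/210)
cv2.imwrite("pics/w3.png",cv2.resize(np.hstack([a,b]),None,fx=.95,fy=.95))
E
```

```text
[547.94604583 104.43097482 135.0201349 ] [[-7.000e-04 -2.490e-02 -9.997e-01]
 [ 0.000e+00 -9.997e-01  2.490e-02]
 [-1.000e+00  0.000e+00  7.000e-04]] [-0.1458776  -0.31833029  1.50367312]
[614.58268389 102.14580901 276.94045419] [258.28903803 255.45011186] [ 235  232   48   48 2235]
150 [547.02134579 103.26552346]
154 [549.15026012 103.23024032]
```

View pics/w3.png

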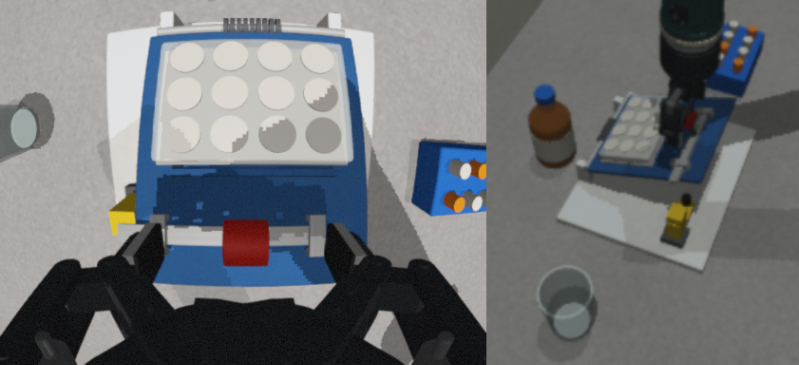

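send_rows --steps '[[[0.0, 0.001, 0, 0, -0.6], [0.0, 0.001, 0, 0, -0.2], [0.0, 0.001, 0, 0, 0.2], [0, 0.001, 0, 0, 0.35], [0, 0.001, 0, 0, 0.45], [0, 0.001, 0, 0, 0.55], [0, 0.001, 0, 0, 0.65], [0, 0.001, 0, 0, 1], [0, 0.001, 0, 0, 1], [0, 0.001, 0, 0, 1], [0, 0.001, 0, 0, 1], [0, 0.001, 0, 0, 1]]]'

```text
time_s: 5.7
eef_pos: [548.0, 103.4, 135.3]
orientation: [0.009, -0.707, 0.009, 0.707]
force: [-1.0, -0.7, 1.4]
finger_gap: 0.248
```

```bash
cat > st.py <<'E'
from station import arm
from h import *
o=arm.get_obs();print(o["time_s"],o["eef_pos"],"F",o["force"],"M",o["moment"],o["finger_gap"])
E
python3 st.py;  python3 - <<'E'
from station import arm
from h import *
f=arm.grab_frame("wrist")
c,st=redc(f["img"]);print(c,st)
cv2.imwrite("pics/w4.png",f["img"][:,:,::-1])
E
```

```text
5.7 [547.96587048 103.37694391 135.27032944] F [-0.97449434 -0.74888451  1.38825153] M [-0.02305642  0.21018223  0.02601009] 0.24798285684929083
[256.66474245 255.39031972] [ 233  231   48   49 2252]
```

View pics/w4.png

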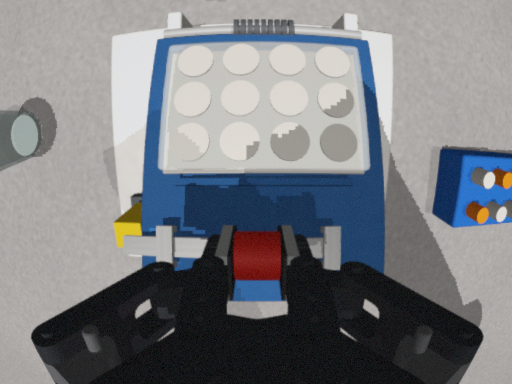

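send_rows --steps '[[[0.002, 0, 0.0014, 0, 1], [0.004, 0, 0.0029, 0, 1], [0.006, 0, 0.0043, 0, 1], [0.008, 0, 0.0057, 0, 1], [0.01, 0, 0.007, 0, 1], [0.012, 0, 0.0082, 0, 1], [0.014, 0, 0.0095, 0, 1], [0.016, 0, 0.0107, 0, 1], [0.018, 0, 0.0118, 0, 1], [0.02, 0, 0.013, 0, 1], [0.02, 0, 0.013, 0, 1]]]'

```text
time_s: 6.67
eef_pos: [536.4, 103.8, 116.1]
orientation: [-0.009, 0.708, -0.009, -0.706]
force: [-0.6, -1.6, 6.9]
finger_gap: 0.246
```

```bash
python3 st.py
```

```text
6.6667 [536.43128019 103.75880988 116.0998795 ] F [-0.63307127 -1.56817355  6.91032158] M [-0.18371686 -0.38126449 -0.05427692] 0.24573019721157446
```

send_rows --steps '[[[0.002, 0, 0.001, 0, 1], [0.004, 0, 0.002, 0, 1], [0.006, 0, 0.003, 0, 1], [0.008, 0, 0.004, 0, 1], [0.01, 0, 0.0049, 0, 1], [0.012, 0, 0.0058, 0, 1], [0.014, 0, 0.0066, 0, 1], [0.016, 0, 0.0075, 0, 1], [0.018, 0, 0.0083, 0, 1], [0.02, 0, 0.0092, 0, 1], [0.022, 0, 0.01, 0, 1], [0.022, 0, 0.01, 0, 1]]]'

```text
time_s: 7.67
eef_pos: [527.2, 104.1, 94.6]
orientation: [-0.009, 0.709, -0.009, -0.705]
force: [-0.3, -0.9, 10.7]
finger_gap: 0.246
```

```bash
python3 st.py; python3 - <<'E'
from station import arm
from h import *
f=arm.grab_frame("wrist");g=arm.grab_frame("side")
c,st=redc(f["img"]);print(c,st)
a=f["img"][:,:,::-1];b=cv2.resize(g["img"][180:290,190:320,::-1],None,fx=384/110,fy=384/110)
cv2.imwrite("pics/w5.png",cv2.resize(np.hstack([a,b]),None,fx=.82,fy=.82))
E
```

```text
7.6667 [527.18080535 104.06459999  94.64763019] F [-0.28318747 -0.93853448 10.69380729] M [-0.29022192 -0.5265041  -0.01558144] 0.2457679703871971
[256.69031682 257.84337349] [ 233  234   48   48 2241]
```

View pics/w5.png

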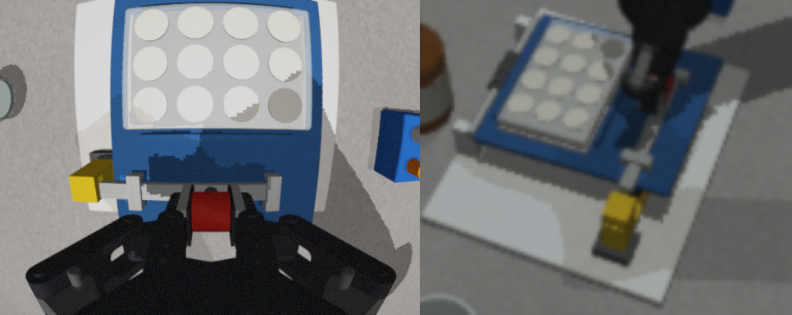

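send_rows --steps '[[[0.001, 0, 0.0003, 0, 1], [0.002, 0, 0.0006, 0, 1], [0.003, 0, 0.001, 0, 1], [0.004, 0, 0.0013, 0, 1], [0.004, 0, 0.0013, 0, 1], [0.004, 0, 0.0013, 0, 1]]]'

```text
time_s: 8.27
eef_pos: [525.8, 104.1, 90.8]
orientation: [-0.009, 0.709, -0.009, -0.705]
force: [-1.1, -1.3, 11.6]
finger_gap: 0.243
```

```bash
python3 st.py
```

```text
8.2667 [525.82542184 104.12824659  90.79021535] F [-1.06203132 -1.29595252 11.55271322] M [-0.21905094 -0.27203553 -0.01967481] 0.24286024134691872
```

send_rows --steps '[[[0.001, 0, 0.0003, 0, 1], [0.002, 0, 0.0006, 0, 1], [0.003, 0, 0.001, 0, 1], [0.003, 0, 0.001, 0, 1], [0.003, 0, 0.001, 0, 1]]]'

```text
time_s: 8.68
eef_pos: [524.8, 104.2, 87.8]
orientation: [-0.009, 0.709, -0.009, -0.705]
force: [-0.9, -0.6, 11.3]
finger_gap: 0.248
```

```bash
python3 st.py
```

```text
8.6833 [524.8404073  104.15859515  87.82599045] F [-0.85782031 -0.63877092 11.32796169] M [-0.27788104 -0.23392048 -0.05240129] 0.2480823531131768
```

send_rows --steps '[[[0.0005, 0, 0.0002, 0, 1], [0.001, 0, 0.0003, 0, 1], [0.0015, 0, 0.0005, 0, 1], [0.002, 0, 0.0006, 0, 1], [0.002, 0, 0.0006, 0, 1]]]'

```text
time_s: 9.1
eef_pos: [524.3, 104.2, 86.0]
orientation: [-0.009, 0.709, -0.009, -0.705]
force: [-1.9, -1.2, 12.3]
finger_gap: 0.243
```

```bash
python3 st.py
```

```text
9.1 [524.33615061 104.21681327  85.99014054] F [-1.92840445 -1.20029958 12.31941475] M [-0.21384404 -0.2139647  -0.08276797] 0.24331942313243263
```

send_rows --steps '[[[0.0005, 0, 0.0002, 0, 1], [0.001, 0, 0.0003, 0, 1], [0.001, 0, 0.0003, 0, 1], [0.001, 0, 0.0003, 0, 1]]]'

```text
time_s: 9.43
eef_pos: [524.2, 104.2, 85.0]
orientation: [-0.009, 0.709, -0.009, -0.705]
force: [-1.8, -1.6, 12.5]
finger_gap: 0.247
```

send_rows --steps '[[[0.0005, 0, 0.0002, 0, 1], [0.0005, 0, 0.0002, 0, 1], [0.0005, 0, 0.0002, 0, 1]]]'

```text
time_s: 9.68
eef_pos: [523.9, 104.3, 84.5]
orientation: [-0.009, 0.709, -0.009, -0.705]
force: [-1.0, -0.4, 11.8]
finger_gap: 0.246
```

send_rows --steps '[[[0.0005, 0, 0.0001, 0, 1], [0.001, 0, 0.0003, 0, 1], [0.001, 0, 0.0003, 0, 1], [0.001, 0, 0.0003, 0, 1]]]'

```text
time_s: 10.02
eef_pos: [523.7, 104.3, 83.6]
orientation: [-0.009, 0.709, -0.009, -0.705]
force: [-1.6, -0.3, 12.0]
finger_gap: 0.247
```

send_rows --steps '[[[0.0005, 0, 0.0002, 0, 1], [0.0005, 0, 0.0002, 0, 1], [0.0005, 0, 0.0002, 0, 1]]]'

```text
time_s: 10.27
eef_pos: [523.7, 104.3, 83.2]
orientation: [-0.009, 0.709, -0.009, -0.705]
force: [-1.5, -1.6, 13.5]
finger_gap: 0.252
```

send_rows --steps '[[[0.0, 0, 0.0, 0, 1], [0.0, 0, 0.0, 0, 1]]]'

```text
time_s: 10.43
eef_pos: [523.6, 104.3, 83.1]
orientation: [-0.009, 0.709, -0.009, -0.705]
force: [-1.6, -1.3, 12.3]
finger_gap: 0.243
```

send_rows --steps '[[[0.0004, 0, 0.0001, 0, 1], [0.0004, 0, 0.0001, 0, 1], [0.0004, 0, 0.0001, 0, 1]]]'

```text
time_s: 10.68
eef_pos: [523.4, 104.3, 82.7]
orientation: [-0.009, 0.709, -0.009, -0.705]
force: [-1.8, -1.5, 13.4]
finger_gap: 0.246
```

send_rows --steps '[[[0.0005, 0, 0.0002, 0, 1], [0.0005, 0, 0.0002, 0, 1], [0.0005, 0, 0.0002, 0, 1]]]'

```text
time_s: 10.93
eef_pos: [523.4, 104.3, 82.4]
orientation: [-0.009, 0.709, -0.009, -0.705]
force: [-1.3, -0.5, 13.5]
finger_gap: 0.243
```

send_rows --steps '[[[0.0005, 0, 0.0001, 0, 1], [0.0005, 0, 0.0001, 0, 1], [0.0005, 0, 0.0001, 0, 1]]]'

```text
time_s: 11.18
eef_pos: [523.3, 104.4, 82.1]
orientation: [-0.009, 0.709, -0.009, -0.705]
force: [-2.4, -2.0, 15.8]
finger_gap: 0.246
```

send_rows --steps '[[[0.0, 0, 0.0, 0, 1], [0.0, 0, 0.0, 0, 1]]]'

```text
time_s: 11.35
eef_pos: [523.3, 104.4, 82.1]
orientation: [-0.009, 0.709, -0.009, -0.705]
force: [-2.7, -2.7, 16.2]
finger_gap: 0.247
```

send_rows --steps '[[[0.0004, 0, 0.0001, 0, 1], [0.0004, 0, 0.0001, 0, 1], [0.0004, 0, 0.0001, 0, 1]]]'

```text
time_s: 11.6
eef_pos: [523.3, 104.5, 82.0]
orientation: [-0.009, 0.709, -0.009, -0.705]
force: [-3.3, -1.1, 18.2]
finger_gap: 0.249
```

send_rows --steps '[[[0.0, 0, 0.0, 0, 1], [0.0, 0, 0.0, 0, 1]]]'

```text
time_s: 11.77
eef_pos: [523.3, 104.5, 81.9]
orientation: [-0.009, 0.709, -0.009, -0.705]
force: [-3.3, -0.4, 16.9]
finger_gap: 0.245
```

send_rows --steps '[[[0.0, -0.0015, 0, 0, 1], [0.0, -0.003, 0, 0, 1], [0.0, -0.0045, 0, 0, 1], [0.0, -0.006, 0, 0, 1], [0.0, -0.007, 0, 0, 1], [0.0, -0.007, 0, 0, 1]]]'

```text
time_s: 12.27
eef_pos: [523.5, 111.9, 82.0]
orientation: [-0.009, 0.709, -0.008, -0.705]
force: [-2.3, -0.4, 17.9]
finger_gap: 0.245
```

```bash
python3 st.py; python3 - <<'E'
from station import arm
from h import *
f=arm.grab_frame("wrist");g=arm.grab_frame("side")
a=cv2.resize(f["img"][150:330,50:290,::-1],None,fx=1.7,fy=1.7);b=cv2.resize(g["img"][195:285,200:310,::-1],None,fx=3.4,fy=3.4)
cv2.imwrite("pics/w6.png",np.hstack([a,b]))
E
```

```text
12.2667 [523.5128593  111.89013311  81.98106929] F [-2.33299217 -0.35070884 17.89832785] M [-0.23770846 -0.07724844 -0.05634483] 0.2446616420302804
```

View pics/w6.png

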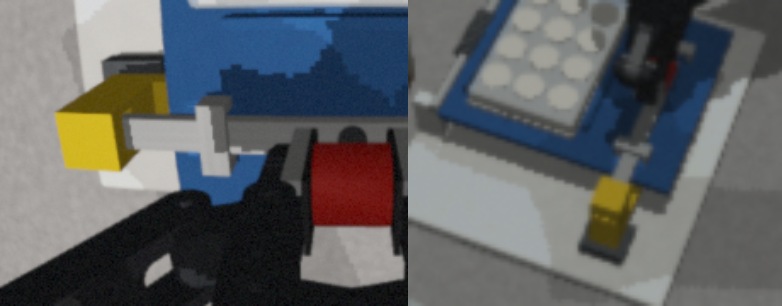

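send_rows --steps '[[[0.0, -0.001, 0, 0, 1], [0.0, -0.002, 0, 0, 1], [0.0, -0.003, 0, 0, 1], [0.0, -0.004, 0, 0, 1], [0.0, -0.004, 0, 0, 1]]]'

```text
time_s: 12.78
eef_pos: [523.6, 115.8, 82.0]
orientation: [-0.009, 0.709, -0.008, -0.705]
force: [-1.0, -0.5, 18.1]
finger_gap: 0.245
```

send_rows --steps '[[[0.0, -0.001, 0, 0, 1], [0.0, -0.002, 0, 0, 1], [0.0, -0.003, 0, 0, 1], [0.0, -0.004, 0, 0, 1], [0.0, -0.004, 0, 0, 1]]]'

```text
time_s: 13.2
eef_pos: [523.7, 119.9, 82.0]
orientation: [-0.009, 0.709, -0.008, -0.705]
force: [-2.8, -2.2, 17.7]
finger_gap: 0.243
```

send_rows --steps '[[[0.0, -0.001, 0, 0, 1], [0.0, -0.002, 0, 0, 1], [0.0, -0.003, 0, 0, 1], [0.0, -0.004, 0, 0, 1], [0.0, -0.005, 0, 0, 1], [0.0, -0.006, 0, 0, 1], [0.0, -0.006, 0, 0, 1]]]'

```text
time_s: 13.78
eef_pos: [523.9, 125.9, 82.0]
orientation: [-0.009, 0.709, -0.008, -0.705]
force: [-3.0, -1.9, 17.2]
finger_gap: 0.25
```

send_rows --steps '[[[0.0, -0.001, 0, 0, 1], [0.0, -0.001, 0, 0, 1]]]'

```text
time_s: 13.95
eef_pos: [523.9, 126.9, 82.0]
orientation: [-0.009, 0.709, -0.008, -0.705]
force: [-2.6, -1.3, 17.4]
finger_gap: 0.239
```

send_rows --steps '[[[0.0, -0.001, 0, 0, 1], [0.0, -0.001, 0, 0, 1]]]'

```text
time_s: 14.12
eef_pos: [523.9, 127.9, 82.0]
orientation: [-0.009, 0.709, -0.008, -0.705]
force: [-3.3, -0.4, 18.0]
finger_gap: 0.247
```

```bash
python3 st.py; python3 - <<'E'
from station import arm
from h import *
f=arm.grab_frame("wrist");g=arm.grab_frame("side")
a=cv2.resize(f["img"][150:330,50:290,::-1],None,fx=1.7,fy=1.7);b=cv2.resize(g["img"][195:285,200:310,::-1],None,fx=3.4,fy=3.4)
cv2.imwrite("pics/w7.png",np.hstack([a,b]))
E
```

```text
14.1167 [523.93867816 127.87083131  82.03740238] F [-3.30367079 -0.43182884 18.01453208] M [-0.26221549 -0.09799443 -0.03186305] 0.24746574142046918
```

View pics/w7.png

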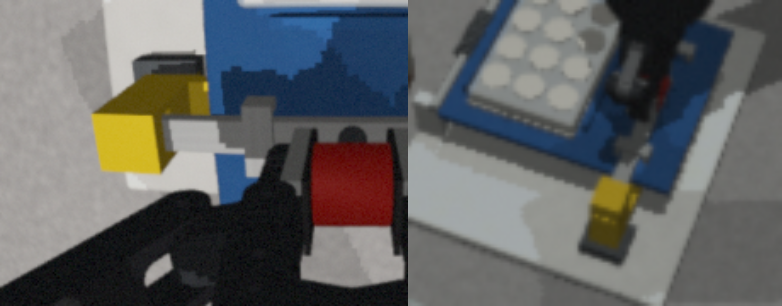

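Nose is inside the yellow head (knob has clearly moved toward it). Feel for the end stop in 0.5–1 mm steps.

send_rows --steps '[[[0.0, -0.001, 0, 0, 1], [0.0, -0.001, 0, 0, 1]]]'

```text
time_s: 14.38
eef_pos: [524.0, 128.9, 82.0]
orientation: [-0.009, 0.709, -0.008, -0.705]
force: [-2.2, -1.2, 17.2]
finger_gap: 0.245
```

send_rows --steps '[[[0.0, -0.0005, 0, 0, 1], [0.0, -0.0005, 0, 0, 1]]]'

```text
time_s: 14.55
eef_pos: [524.0, 129.3, 82.0]
orientation: [-0.009, 0.709, -0.008, -0.705]
force: [-2.9, -1.1, 17.4]
finger_gap: 0.245
```

send_rows --steps '[[[0.0, -0.0005, 0, 0, 1], [0.0, -0.0005, 0, 0, 1]]]'

```text
time_s: 14.72
eef_pos: [524.0, 129.7, 82.0]
orientation: [-0.009, 0.709, -0.009, -0.705]
force: [-2.0, -1.4, 18.0]
finger_gap: 0.245
```

send_rows --steps '[[[0.0, -0.0005, 0, 0, 1], [0.0, -0.0005, 0, 0, 1]]]'

```text
time_s: 14.88
eef_pos: [524.0, 129.7, 82.0]
orientation: [-0.009, 0.709, -0.009, -0.705]
force: [-2.2, -3.5, 18.2]
finger_gap: 0.243
```

send_rows --steps '[[[0.0, -0.0005, 0, 0, 1], [0.0, -0.0005, 0, 0, 1]]]'

```text
time_s: 15.05
eef_pos: [524.0, 129.7, 82.0]
orientation: [-0.009, 0.709, -0.009, -0.705]
force: [-2.9, -2.9, 19.8]
finger_gap: 0.248
```

send_rows --steps '[[[0.0, -0.0005, 0, 0, 1], [0.0, -0.0005, 0, 0, 1]]]'

```text
time_s: 15.22
eef_pos: [524.0, 129.8, 82.0]
orientation: [-0.009, 0.709, -0.009, -0.705]
force: [-2.5, -5.1, 20.0]
finger_gap: 0.247
```

send_rows --steps '[[[0, 0.0008, 0, 0, 1], [0, 0.0008, 0, 0, 0.4], [0, 0.0008, 0, 0, 0.3], [0, 0.0008, 0, 0, 0.2], [0, 0.0008, 0, 0, 0.1], [0, 0.0008, 0, 0, 0.0], [0, 0.0008, 0, 0, 0.0], [0, 0.0008, 0, 0, 0.0]]]'

```text
time_s: 15.88
eef_pos: [521.2, 129.7, 79.2]
orientation: [0.009, -0.707, 0.009, 0.707]
force: [-0.1, 0.6, -0.2]
finger_gap: 0.504
```

```bash
python3 st.py; python3 - <<'E'
from station import arm
from h import *
f=arm.grab_frame("wrist");g=arm.grab_frame("side")
a=cv2.resize(f["img"][150:330,50:290,::-1],None,fx=1.7,fy=1.7);b=cv2.resize(g["img"][195:285,200:310,::-1],None,fx=3.4,fy=3.4)
cv2.imwrite("pics/w8.png",np.hstack([a,b]))
E
```

```text
15.8833 [521.16127365 129.7222654   79.19375362] F [-0.08504796  0.59139756 -0.23733508] M [-0.03309496  0.0331295  -0.0084971 ] 0.5038918280835453
```

View pics/w8.png

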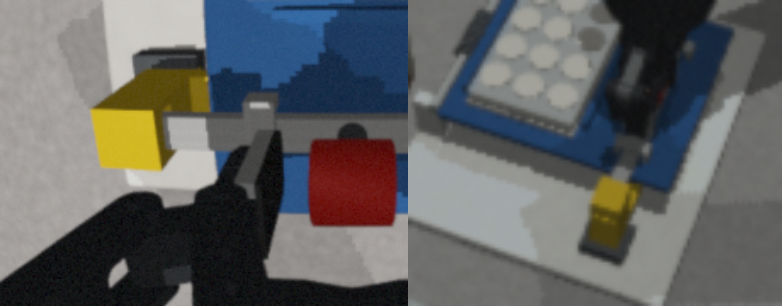

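send_rows --steps '[[[-0.005, 0, 0, 0, 0], [-0.015, 0, 0, 0, 0], [-0.03, 0, 0, 0, 0], [-0.05, 0, 0, 0, 0], [-0.075, 0, 0, 0, 0], [-0.1, 0, 0, 0, 0], [-0.12, 0, 0, 0, 0], [-0.14, 0, 0, 0, 0], [-0.14, 0, 0, 0, 0], [-0.14, 0, 0, 0, 0]]]'

```text
time_s: 16.82
eef_pos: [522.0, 129.9, 221.3]
orientation: [-0.009, 0.708, -0.009, -0.706]
force: [0.4, -0.1, -0.9]
finger_gap: 0.493
```

```bash
python3 st.py; python3 - <<'E'
from station import arm
from h import *
p=np.load("fit.npy")[:3]
f=arm.grab_frame("wrist");g=arm.grab_frame("side")
c,st=redc(f["img"])
k=least_squares(lambda P:projf(f,[[P[0],P[1],101]])[0]-c,[522,129]).x
print("knob",k, "pred home level",T2W(p,[[-65,30,99]]))
print([np.round(x,1) for x in (projf(f,T2W(p,[tr(185,4,-80,0),tr(185,4,80,0),tr(185,4,-80,.1),tr(185,4,80,.1)])))])
a=f["img"][:,:,::-1];b=cv2.resize(g["img"][180:290,190:320,::-1],None,fx=384/110,fy=384/110)
cv2.imwrite("pics/w9.png",cv2.resize(np.hstack([a,b]),None,fx=.82,fy=.82))
E
```

```text
16.8167 [522.00434291 129.9037386  221.27743772] F [ 0.41729096 -0.08889282 -0.87948459] M [-0.00888194 -0.00344906  0.01834016] 0.4927524757888026
knob [522.953298  129.3777949] pred home level [[522.396443   129.42948621  99.        ]]
[array([355.9, 201.1]), array([211. , 201.8]), array([361.4, 205.1]), array([208.2, 206. ])]
```

View pics/w9.png

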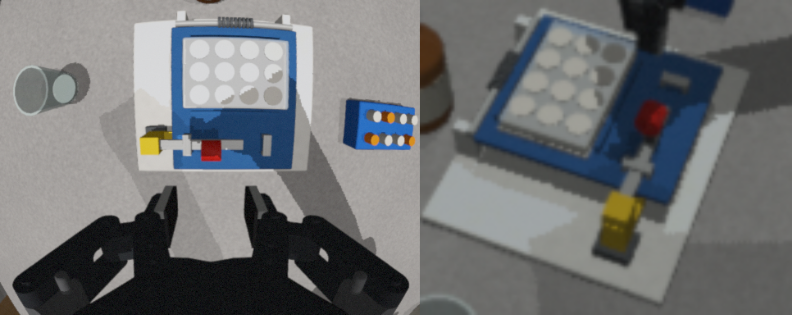

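```bash
python3 -c "
from station import arm
print(arm.job_done())"
```

```text
the job is handed in; nothing more can be done
None
```

The tray is down on its bumper, the bolt is fully home in the catch, and the tray stayed level after I let go. I handed the job in at about 17 s of the 67 s allowed.

- **Pressing down:** I gripped the red knob by its flat ends and followed the hinge arc down. The force was 12–13 N until the sudden stiffening, and I stopped at about 17 N. That puts an estimated 4–5 N on the bumper.
- **Sliding the bolt:** I moved it about 25 mm towards the catch, and sideways forces stayed low. It stopped dead at the end stop, where I pushed with about 5 N and the upward reading rose to 20 N. I then eased off and released.
- **Last checks:** With the arm clear, the pictures show the tray level, the nose in the yellow head, and the bottle, rack and beaker where they stood. The knob was within about 0.6 mm of the position worked out for level and fully home. The wrist force was about zero.

Some things were less certain:

- **Wrist reading:** It ran about 3–4 N above the spring force I expected. I put this down to the knob turning against the pads, so the bumper load is judged from the rise at stiffening, not from the total.
- **Knob height:** At the start, the camera views disagreed by about 4 mm on the knob's height. I relied on feeling for the bumper instead.

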